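# Bring the dose tally wheel up to the pointer

## Task

The batch of syringes is drawn up, so bring the blue tally wheel up to date: with a fingertip, flick its paddles round clockwise (seen from above) until the yellow paddle has clicked into place at the red pointer of that counter, and do not let it run past. Push gently, do not lift or shift the counter, leave the green tally counter and everything else as it stands, and finish with the hand clear.

Things in the scene. Friction and masses are not known exactly. Their poses are not given: they have to be found in the camera images.
- blue_wheel (a joint): wheel angle, rad, growing clockwise seen from above; 0 = yellow paddle at the pointer; the yellow paddle lies at the counter's x axis turned clockwise by this value. Sprung clicks at multiples of 0.785; starts 2, 3 or 4 clicks short (-1.57, -2.36, -3.14). About 2.5 N at the paddle tips moves it; once past half-way it springs on to the next click and stops.
- blue_counter: blue tally counter: loose grey weighted base 170 x 140 x 30 mm, about 0.9 kg, rubber foot, carrying the blue paddle wheel. Origin on the bench under the wheel's axis; z up, x towards the red pointer; base spans x -77 to +93, y -70 to +70 mm. Must not be lifted or shifted (20 mm at most).
- blue_pointer (a point): tip of the flat red pointer on the top of the blue counter's base, 30 mm above the bench, 66 mm from the axis along the counter's x; axes as the counter's
- blue_axis (a point): point on the blue wheel's upright axis, 60 mm above the bench, axes as the counter's. Hub radius 36 mm, hub top at 52 mm (steel cap to 57). 8 upright paddles every 45 deg, one yellow, seven blue: 8 mm thick, out to 60 mm radius, from 32 to 60 mm above the bench; gaps open from above and outside, 33 mm wide at 52 mm radius.
- blue_mark (a point): top of the yellow paddle of the blue wheel at its tip, 56 mm from the axis, 60 mm above the bench; its x points outward along that paddle
- green_wheel (a joint): angle of the green counter's wheel in rad, clockwise positive; starts two clicks past its pointer (1.57) and must stay in that click
- green_counter: a second counter, the same but with a green wheel, origin and axes likewise; leave alone
- vial_tall: loose clear glass bottle with blue cap, 32 mm diameter, 68 mm high, origin under its base; leave alone
- vial_amber: loose amber jar with white cap, 36 mm diameter, 55 mm high, origin under its base; leave alone
- syringe: loose white syringe lying along its x, about 135 mm long, 34 mm wide at the flange, 25 mm high, origin under it; leave alone
- carton_red: loose white and red carton 50 x 100 x 30 mm, origin under its centre; leave alone
- carton_green: loose white and green carton 50 x 100 x 25 mm, origin under its centre; leave alone
There are look-alikes about, which are no part of the job. Leave any brown or purple look-alike of the blue_counter alone.

How it is judged:
By the outcome, as a careful person would: the job done as asked, in the order asked, and still so for the second after the job is handed in, with the robot touching nothing.
It also fails if it takes over 61 s, if anything falls off the work surface, if the arm or the gripper's body presses on something with over 40 N, if the wrist force passes 120 N, or if a joint passes its speed limit or range.

## Robot

A 7-joint arm with a two-finger parallel gripper is mounted at the origin on the work surface. World frame = base frame: x ahead of the robot, y to its left, z up, the work surface at z = 0. Lengths are in m, angles in rad, forces in N, time in s.
With the tool pointing down it reaches from about 0.425 to 0.925 m from the base axis. Payload 6.8 kg.
Tool frame: the origin (TCP) lies at the very end of the fingers, on their centre line; the grasp point (between the pads) lies 19 mm behind it; z points along the fingers, x is the direction in which the jaws open and shut, and the axes are right-handed (so a half turn about z gives the same grasp; the last joint's range is limited). The gripper opens to 85 mm and grips with 20 to 120 N. Pads are 22 mm wide; open, the fingers measure 114 mm over their backs; the gripper's body (76 mm by 85 mm) begins 54 mm behind the grasp point. The pads swing forward as they close: fully open they stand 13 mm farther back than shut.
Start: joints at [-1.247, 0.477, 0.022, 1.555, -0.011, 1.109, -0.083], TCP at [0.282, 0.613, 0.231] pointing down, gripper open.
Joint ranges: [-2.96, 2.96], [-0.34, 2.1], [-1.41, 1.46], [0.24, 2.44], [-1.37, 4.51], [0.17, 1.92], [-2.96, 2.96]. Speed limits (rad/s): [2.39, 2.39, 3.14, 3.14, 3.14, 3.14, 3.14].

## Interface

Orientations are given as a rotation vector (axis times angle).
In Python, from bench import r, grab_frame gives the robot as it stands. The module is installed in compiled form; this text tells all that it offers.
- The arm moves only by the tool send_rows, never from a script. Its argument "series" is a list of rows, each a list of 2 entries, a list of its own where there are three numbers: the shift along the tool's x, y, z in m, then the turn, a rotation vector about the tool's x, y, z in units of 5 degrees (1.0 is 5 degrees). A call has 1 to 20 rows; each row shifts and turns the commanded pose from where the row before left it, along the tool's axes as they then stand; what a row does not reach is not made up. A row lasts 1/8 s, in which the tool goes at most 62.5 mm and 10.7 degrees, less where a joint would pass 70% of its speed; a pose out of reach is approached as far as the arm can. A call is refused whole if a number of a shift passes 0.0625 or a number of a turn 1, either way. A call with a gripper value outside its range is refused whole. "fingers" is the closure in counts, from 0 (fully open) to 255 (shut), set as the call begins (left out, the last holds). The fingers move at their own pace and stop on an object; "grip_force" is the grip in N (left out, the last holds). Time passes only in rows, so rows that do not move let the fingers close. It gives the time, the measured TCP pose, the force and the opening at its end, in the units of the state.
- r.get_obs(): the state, without advancing time (a new reading comes with each control period).
- grab_frame(name): name is "scene" or "top" or "wrist"; returns a dict with "frame" (480x640x3 uint8, red, green, blue), "fx", "fy", "cx", "cy" (pixels), "origin" and "rotation" of the camera in the world; the wrist camera has in their place "T_tool_cam" (4x4, takes a point from camera to tool coordinates, whose origin is the TCP and whose axes are the tool frame's). Camera axes: x right, y down, z forward; pixel columns grow to the right and rows downward; lengths in m; the calibration is good to about 2 mm. A picture is of the moment at which its call begins: read the wrist's pose just before it. There is no depth.
- r.hand_in(): hands the job in, once; it reports no verdict.
The state is a dict: "clock": time; "joints": joint angles; "qvel": joint speeds; "tau": joint torques, N m; "tcp_pos": TCP position; "orientation": TCP orientation; "contact_force": force on the tool from outside, world axes, zero at the start; "moment": the same for the moment, N m; "grip_width": finger opening in m.
Only numpy, scipy, OpenCV 4.12 (cv2) and the standard library are available. Lean on these libraries where they do the work, as an engineer would, in place of code of your own. Each camera call takes 0.05 s, during which the arm holds its last target.

## Working session

There is one attempt and no reset: what is moved stays moved. The work goes in short steps, Python scripts to look and compute and a tool call to move; the robot and the scene stay as the last step left them, time stands still between calls to the robot, and variables do not carry over. Pictures are saved under pics/ and viewed, and the job is handed in when it is done.

Besides the shell and the picture viewer there is one more tool, called after "Request:" by a JSON object that holds its "api" and its "payload". send_rows: Moves the arm, as the interface text tells. Its arguments: {"type":"object","properties":{"series":{"type":"array"},"fingers":{"type":"number"},"grip_force":{"type":"number"}},"required":["series"]}

```bash
mkdir -p pics
python3 - <<'E'
from bench import r, grab_frame
import cv2,numpy as np
print(r.get_obs())
for n in ["scene","top","wrist"]:
    f=grab_frame(n); cv2.imwrite(f"pics/{n}0.png",f["frame"][:,:,::-1])
    print(n,{k:(np.round(v,4).tolist() if not np.isscalar(v) else v) for k,v in f.items() if k!="frame"})
E
```

```text
{'clock': 0.0, 'joints': array([-1.24710009,  0.47782238,  0.0223371 ,  1.5564551 , -0.01149799,
        1.10931198, -0.0830921 ]), 'qvel': array([-0.00249838,  0.00121315, -0.0018309 , -0.00086899,  0.00228944,
       -0.00045405,  0.00036407]), 'tau': array([ 2.69179036e-04, -5.96457446e+01,  1.60839479e+00, -2.81200987e+01,
        1.24722728e-02,  9.32920841e-03,  1.73325111e-05]), 'tcp_pos': array([0.28225156, 0.61249432, 0.2303092 ]), 'orientation': array([ 2.64478291e+00,  1.69341871e+00, -2.34509476e-03]), 'contact_force': array([ 0.09812804,  0.62169332, -0.72239528]), 'moment': array([ 0.02021639,  0.0583853 , -0.05104547]), 'grip_width': 0.08555592028596061}
scene {'fx': 491.87360663330634, 'fy': 491.87360663330634, 'cx': 315.9663246286252, 'cy': 241.1083807349037, 'origin': [0.9915, 0.1756, 0.8976], 'rotation': [-1.2282, -2.4684, 0.8233]}
top {'fx': 570.8892494934655, 'fy': 570.8892494934655, 'cx': 320.6839448217117, 'cy': 235.3330789618802, 'origin': [0.3664, -0.1842, 1.199], 'rotation': [-2.152, 2.1827, -0.1615]}
wrist {'fx': 400.61310892392453, 'fy': 400.61310892392453, 'cx': 318.035286293871, 'cy': 236.1653474490647, 'T_tool_cam': [[1.0, 0.0005, 0.0008, 0.0014], [-0.0008, 0.9547, 0.2977, -0.0771], [-0.0006, -0.2977, 0.9547, -0.1427], [0.0, 0.0, 0.0, 1.0]]}
```

View pics/scene0.png

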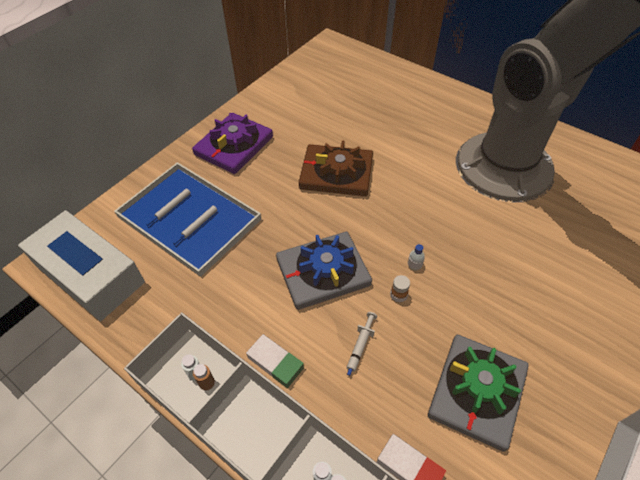

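View pics/top0.png

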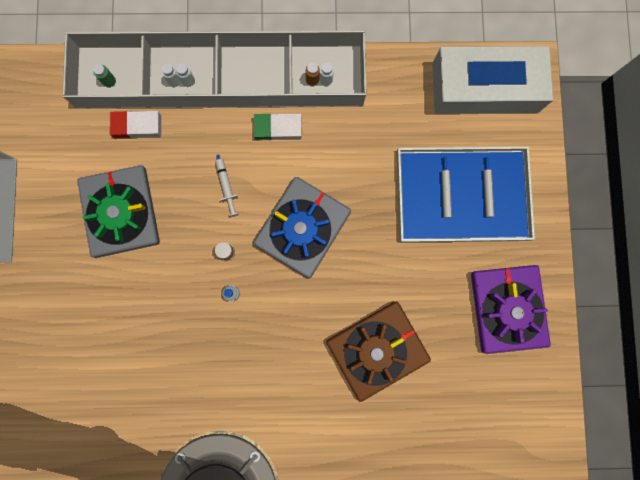

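View pics/wrist0.png

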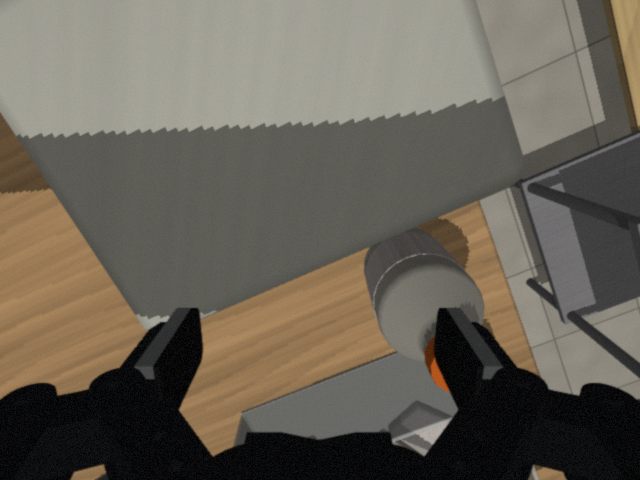

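The top view shows the blue hub at (300,228), its red pointer at about (320,199) and the yellow paddle at about (281,217), roughly 90° counter-clockwise of the pointer, so it looks 2 clicks short. Next I'll measure this in both views.

```bash
cat > h.py <<'E'
from bench import r, grab_frame
import cv2,numpy as np
from scipy.spatial.transform import Rotation as R
def cam(n):
    o=r.get_obs(); f=grab_frame(n)
    if n=="wrist":
        T=np.eye(4);T[:3,:3]=R.from_rotvec(o["orientation"]).as_matrix();T[:3,3]=o["tcp_pos"]
        T=T@np.array(f["T_tool_cam"]); f["o"]=T[:3,3]; f["R"]=T[:3,:3]
    else:
        f["o"]=np.array(f["origin"]); M=np.array(f["rotation"]); f["R"]=M if M.shape==(3,3) else R.from_rotvec(M).as_matrix()
    f["hsv"]=cv2.cvtColor(f["frame"],cv2.COLOR_RGB2HSV); return f
def ray(f,uv):
    d=np.array([(uv[0]-f["cx"])/f["fx"],(uv[1]-f["cy"])/f["fy"],1.]); return f["R"]@d
def onz(f,uv,z):
    d=ray(f,uv); return f["o"]+d*(z-f["o"][2])/d[2]
def proj(f,p):
    c=f["R"].T@(np.array(p)-f["o"]); return np.array([f["fx"]*c[0]/c[2]+f["cx"],f["fy"]*c[1]/c[2]+f["cy"]])
def tri(f,a,g,b):
    d1=ray(f,a);d2=ray(g,b);A=np.stack([d1,-d2],1);s=np.linalg.lstsq(A,g["o"]-f["o"],rcond=None)[0]
    p=f["o"]+s[0]*d1;q=g["o"]+s[1]*d2;return (p+q)/2,np.linalg.norm(p-q)
def comps(f,lo,hi,box,amin=8):
    m=cv2.inRange(f["hsv"],lo,hi); k=np.zeros_like(m);x0,y0,x1,y1=box;k[y0:y1,x0:x1]=m[y0:y1,x0:x1]
    n,l,s,c=cv2.connectedComponentsWithStats(k)
    return [(s[i,4],c[i].round(1),s[i,:4]) for i in range(1,n) if s[i,4]>=amin],l
YEL=((22,130,120),(34,255,255)); RED=((0,170,120),(6,255,255)); CAP=((0,0,110),(179,45,255)); BLU=((105,140,60),(125,255,255))
E
python3 - <<'E'
from h import *
fs={n:cam(n) for n in("top","scene")}
box={"top":(250,175,355,280),"scene":(270,225,375,310)}
for n,f in fs.items():
    for nm,c in(("Y",YEL),("R",RED),("C",CAP),("B",BLU)):
        print(n,nm,comps(f,*c,box[n])[0])
    x0,y0,x1,y1=box[n]
    cv2.imwrite(f"pics/{n}_z.png",cv2.resize(f["frame"][y0:y1,x0:x1,::-1],None,fx=5,fy=5,interpolation=cv2.INTER_CUBIC))
E
```

```text
top Y [(np.int32(57), array([280.6, 215.6]), array([275, 211,  12,  10], dtype=int32))]
top R [(np.int32(34), array([319.3, 198.4]), array([315, 193,   9,  12], dtype=int32))]
top C [(np.int32(554), array([299.8, 192. ]), array([276, 177,  45,  33], dtype=int32)), (np.int32(1340), array([308.1, 235.5]), array([255, 195,  95,  81], dtype=int32)), (np.int32(111), array([299.8, 227.7]), array([294, 222,  12,  12], dtype=int32))]
top B [(np.int32(1241), array([300.8, 228.8]), array([271, 200,  58,  58], dtype=int32))]
scene Y [(np.int32(49), array([334.3, 274.1]), array([331, 269,   8,  11], dtype=int32))]
scene R [(np.int32(39), array([293.6, 273.9]), array([287, 271,  13,   7], dtype=int32))]
scene C [(np.int32(425), array([354.7, 261.7]), array([339, 232,  31,  56], dtype=int32)), (np.int32(23), array([330. , 237.5]), array([324, 235,  11,   5], dtype=int32)), (np.int32(393), array([288.8, 259.1]), array([277, 246,  24,  28], dtype=int32)), (np.int32(87), array([326. , 256.9]), array([321, 253,  12,   9], dtype=int32)), (np.int32(517), array([303.2, 289.7]), array([287, 276,  49,  27], dtype=int32))]
scene B [(np.int32(29), array([318.5, 239.9]), array([316, 235,   6,  10], dtype=int32)), (np.int32(29), array([334.7, 240.5]), array([331, 236,   8,  10], dtype=int32)), (np.int32(726), array([325.7, 258.9]), array([299, 245,  55,  34], dtype=int32))]
```

Run:
```python
from h import *
f=cam("top");g=cam("scene")
print("axis tri",tri(f,(299.8,227.7),g,(326.2,257.2)))
print("red tri",tri(f,(319.3,198.4),g,(293.6,273.9)),"yel tri",tri(f,(280.6,215.6),g,(334.3,274.1)))
A=onz(f,(299.8,227.7),.057);Rr=onz(f,(319.3,198.4),.030);Y=onz(f,(280.6,215.6),.06);Y2=onz(g,(334.3,274.1),.055)
for n,p in(("A",A),("R",Rr),("Y",Y),("Y2",Y2)):
    d=p-A;print(n,p.round(4),np.hypot(*d[:2]).round(4),np.degrees(np.arctan2(d[1],d[0])).round(1))
```

```text
axis tri (array([ 0.52642864, -0.17012065,  0.05633524]), np.float64(1.797084280576428e-05))
red tri (array([ 0.58947195, -0.20963798,  0.03442427]), np.float64(0.0030986370952099614)) yel tri (array([ 0.55117631, -0.13151582,  0.05857155]), np.float64(0.00037134441092478244))
A [ 0.5263 -0.1701  0.057 ] 0.0 0.0
R [ 0.5912 -0.211   0.03  ] 0.0767 -32.2
Y [ 0.551  -0.1317  0.06  ] 0.0457 57.2
Y2 [ 0.5492 -0.1327  0.055 ] 0.0439 58.6
```

View pics/top_z.png

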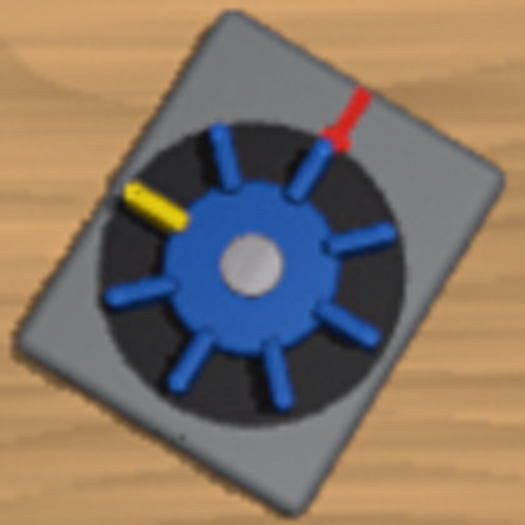

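View pics/scene_z.png

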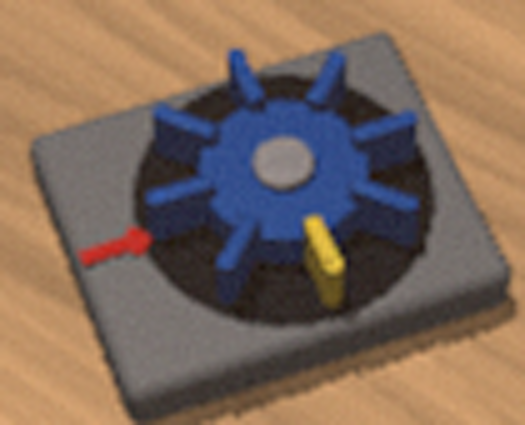

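Both views agree. The axis is at (0.526, -0.170), the pointer at azimuth -32° and the yellow paddle at +57.5°, so it is exactly 2 clicks short. I'll close the fingers and put them in the gap just clockwise of the yellow paddle (azimuth 35.3°). From there I'll sweep 90° about the axis and stop with the fingers centred in the gap. The yellow paddle stays behind the finger and cannot overrun. First I raise the arm and cross over.

Request:
{"api": "send_rows", "payload": {"series": [[[0, 0, -0.03], [0, 0, 0]], [[0, 0, -0.04], [0, 0, 0]], [[0, 0, -0.04], [0, 0, 0]], [[0, 0, -0.02], [0, 0, 0]], [[-0.02, 0.02, 0], [0, 0, 1]], [[-0.0103, 0.038, 0], [0, 0, 0]], [[-0.0252, 0.0313, 0], [0, 0, 0]], [[-0.0252, 0.0313, 0], [0, 0, 0]], [[-0.0252, 0.0313, 0], [0, 0, 0]], [[-0.0252, 0.0313, 0], [0, 0, 0]], [[-0.0252, 0.0313, 0], [0, 0, 0]], [[-0.0252, 0.0313, 0], [0, 0, 0]]], "fingers": 255, "grip_force": 20}}

```text
clock: 1.85
tcp_pos: [0.4086, 0.3329, 0.3614]
orientation: [-2.717, -1.577, -0.001]
contact_force: [0.3, 0.2, 0.7]
grip_width: -0.0003
```

Request:
{"api": "send_rows", "payload": {"series": [[[-0.027, 0.0314, 0], [0, 0, 0]], [[-0.027, 0.0314, 0], [0, 0, 0]], [[-0.027, 0.0314, 0], [0, 0, 0]], [[-0.027, 0.0314, 0], [0, 0, 0]], [[-0.027, 0.0314, 0], [0, 0, 0]], [[-0.027, 0.0314, 0], [0, 0, 0]], [[-0.027, 0.0314, 0], [0, 0, 0]], [[-0.027, 0.0314, 0], [0, 0, 0]], [[-0.027, 0.0314, 0], [0, 0, 0]], [[-0.027, 0.0314, 0], [0, 0, 0]], [[0, 0, 0], [0, 0, 1]], [[0, 0, 0], [0, 0, 1]], [[0, 0, 0], [0, 0, 1]], [[0, 0, 0], [0, 0, 1]], [[0, 0, 0.03], [0, 0, 1]], [[0, 0, 0.04], [0, 0, 0]], [[0, 0, 0.04], [0, 0, 0]], [[0, 0, 0.04], [0, 0, 0]], [[0, 0, 0.03], [0, 0, 0]], [[0, 0, 0], [0, 0, 0]]]}}

```text
clock: 4.35
tcp_pos: [0.5453, -0.0558, 0.1795]
orientation: [-2.993, -0.951, 0.007]
contact_force: [0.6, -0.9, -0.0]
grip_width: 0.0002
```

```bash
cat > st.py <<'E'
from h import *
A=np.array([.5263,-.1701])
def st(phi,rho=.062):
    o=r.get_obs();M=R.from_rotvec(o["orientation"]).as_matrix()
    t=A+rho*np.array([np.cos(np.radians(phi)),np.sin(np.radians(phi))])
    d=np.r_[t-o["tcp_pos"][:2],0]
    print("clk",o["clock"],"tcp",o["tcp_pos"].round(4),"xaz",np.degrees(np.arctan2(M[1,0],M[0,0])).round(2),"tilt",M[:,2].round(3),"tool shift",(M.T@d).round(4),"F",o["contact_force"].round(2),"q",o["joints"].round(2))
    e=o["tcp_pos"][:2]-A;print("rho",np.hypot(*e).round(4),"az",np.degrees(np.arctan2(e[1],e[0])).round(2))
E
python3 - <<'E'
from st import *
st(35.3)
f=cam("wrist");cv2.imwrite("pics/w1.png",f["frame"][:,:,::-1])
for k in range(8):
    a=np.radians(-32.2+45*k);print(k,proj(f,[A[0]+.056*np.cos(a),A[1]+.056*np.sin(a),.06]).round(0))
for n in("top","scene"):
    g=cam(n);cv2.imwrite(f"pics/{n}1.png",g["frame"][:,:,::-1])
E
```

```text
clk 4.35 tcp [ 0.5453 -0.0558  0.1795] xaz 35.26 tilt [-0.004 -0.    -1.   ] tool shift [-0.0195  0.0824 -0.0001] F [ 0.56 -0.92 -0.01] q [-0.43  0.36  0.52  1.94 -0.22  0.91  0.82]
rho 0.1159 az 80.56
0 [241. 395.]
1 [278. 362.]
2 [276. 311.]
3 [232. 272.]
4 [172. 272.]
5 [134. 311.]
6 [142. 362.]
7 [186. 395.]
```

View pics/w1.png

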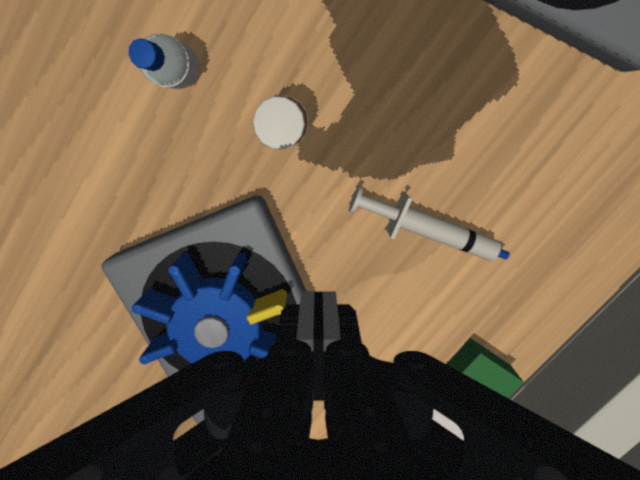

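View pics/scene1.png

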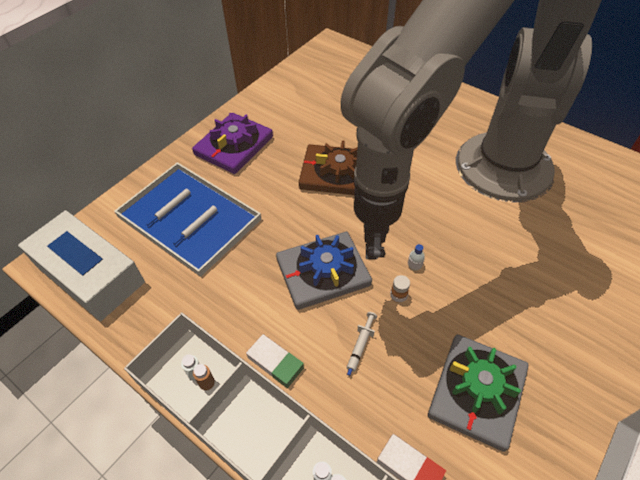

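The wrist view shows the closed fingertips at about (318,300), the blue wheel cap at (211,333) and the yellow tip at (283,307). I predicted the tip at (276,311). I'll move above the gap and refine from there.

Request:
{"api": "send_rows", "payload": {"series": [[[-0.005, 0.0206, 0], [0, 0, 0]], [[-0.005, 0.0206, 0], [0, 0, 0]], [[-0.005, 0.0206, 0.0], [0, 0, 0]], [[-0.0045, 0.0206, 0.02], [0, 0, 0]], [[0, 0, 0.03], [0, 0, 0]], [[0, 0, 0.03], [0, 0, 0]], [[0, 0, 0.01], [0, 0, 0]], [[0, 0, 0], [0, 0, 0]], [[0, 0, 0], [0, 0, 0]]]}}

```text
clock: 5.62
tcp_pos: [0.5797, -0.1347, 0.0929]
orientation: [2.993, 0.951, 0.004]
contact_force: [-0.2, 0.4, 1.2]
grip_width: -0.0003
```

Run:
```python
from st import *
st(35.3)
f=cam("wrist");im=f["frame"][:,:,::-1].copy()
for k in range(8):
    a=np.radians(-32.2+45*k);p=proj(f,[A[0]+.056*np.cos(a),A[1]+.056*np.sin(a),.06]);cv2.circle(im,tuple(int(v) for v in p),4,(0,0,255),1)
p=proj(f,[*A,.057]);cv2.circle(im,tuple(int(v) for v in p),4,(0,0,255),1)
p=proj(f,r.get_obs()["tcp_pos"]);cv2.circle(im,tuple(int(v) for v in p),4,(0,255,0),1)
cv2.imwrite("pics/w2.png",im)
g=cam("scene");cv2.imwrite("pics/scene2.png",cv2.resize(g["frame"][190:320,240:410,::-1],None,fx=4,fy=4))
g=cam("top");cv2.imwrite("pics/top2.png",cv2.resize(g["frame"][160:290,220:380,::-1],None,fx=4,fy=4))
```

```text
clk 5.625 tcp [ 0.5797 -0.1347  0.0929] xaz 35.26 tilt [ 0.003 -0.    -1.   ] tool shift [-0.002  -0.0019 -0.    ] F [-0.21  0.41  1.22] q [-0.23  0.55  0.47  1.89 -0.34  0.78  1.05]
rho 0.0641 az 33.56
```

View pics/w2.png

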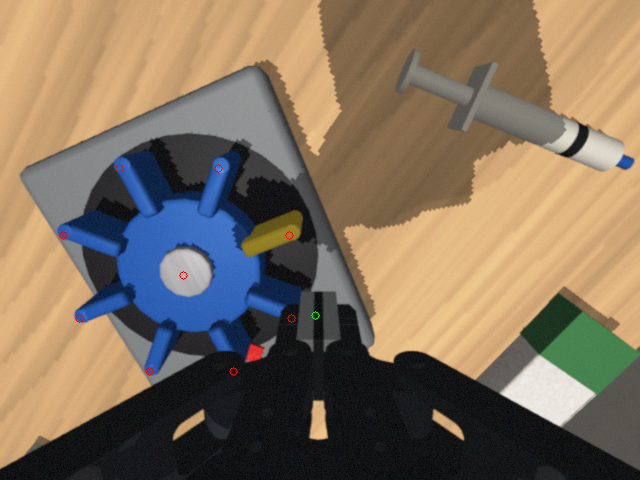

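View pics/scene2.png

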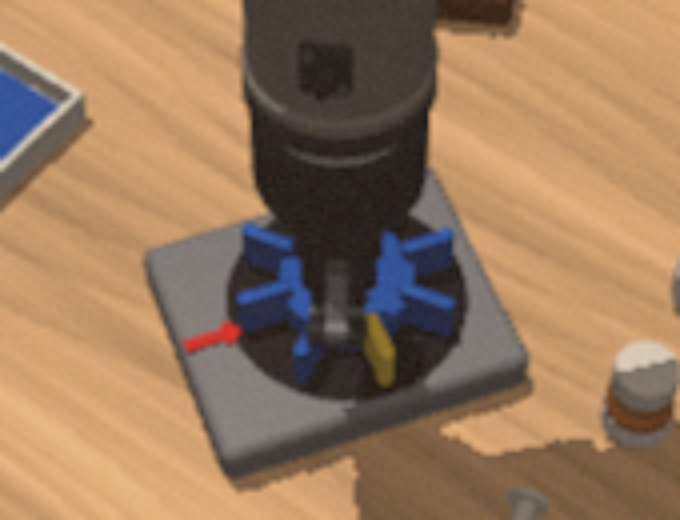

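The wrist view has the projected paddle tips landing on the blue ones, and the cap at (187,272) against a predicted (183,275), which is about 1.5 mm off. The fingertip at (316,315) is over the gap between the yellow paddle and the next one clockwise. I'll bring the radius to 59 mm and lower into the gap.

Request:
{"api": "send_rows", "payload": {"series": [[[-0.003, -0.001, 0], [0, 0, 0]], [[-0.002, -0.001, 0], [0, 0, 0]], [[0, 0, 0], [0, 0, 0]], [[0, 0, 0.012], [0, 0, 0]], [[0, 0, 0.012], [0, 0, 0]], [[0, 0, 0.009], [0, 0, 0]], [[0, 0, 0.006], [0, 0, 0]], [[0, 0, 0.006], [0, 0, 0]], [[0, 0, 0.005], [0, 0, 0]], [[0, 0, 0], [0, 0, 0]], [[0, 0, 0], [0, 0, 0]]]}}

```text
clock: 7.15
tcp_pos: [0.5735, -0.1358, 0.0415]
orientation: [2.994, 0.951, 0.001]
contact_force: [-0.2, -0.1, -0.4]
grip_width: 0.0001
```

Run:
```python
from st import *
st(35.3,.059)
f=cam("wrist");cv2.imwrite("pics/w3.png",f["frame"][:,:,::-1])
g=cam("scene");cv2.imwrite("pics/scene3.png",cv2.resize(g["frame"][190:320,240:410,::-1],None,fx=4,fy=4))
```

```text
clk 7.15 tcp [ 0.5735 -0.1358  0.0415] xaz 35.26 tilt [ 0. -0. -1.] tool shift [0.0007 0.0007 0.    ] F [-0.16 -0.09 -0.36] q [-0.19  0.62  0.42  1.93 -0.39  0.68  1.09]
rho 0.0584 az 36.02
```

View pics/w3.png

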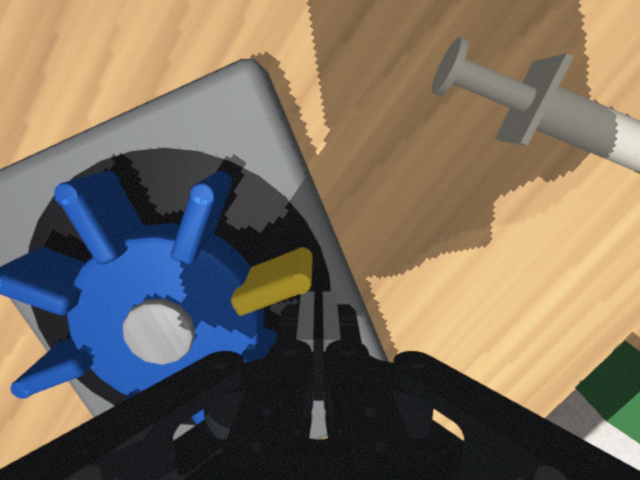

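View pics/scene3.png

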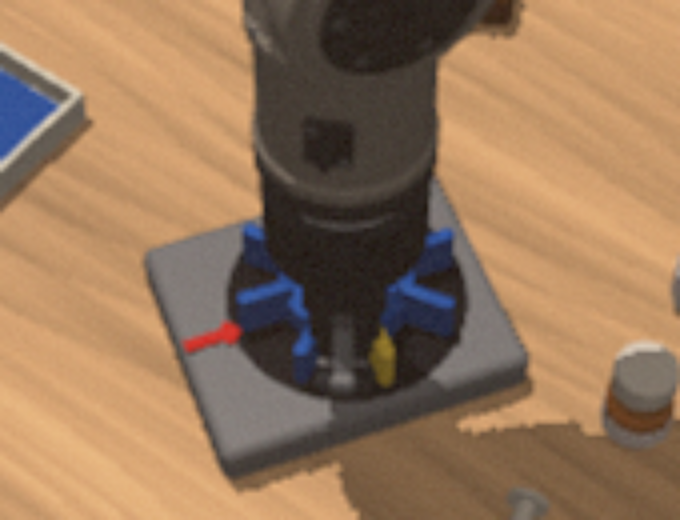

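The fingers are in the gap between the yellow paddle and the next blue one, with no contact force. Now the first 45° of the slow sweep.

Request:
{"api": "send_rows", "payload": {"series": [[[0.0003, 0.003, 0], [0, 0, 0.5]], [[0, 0.0026, 0], [0, 0, 0.5]], [[0, 0.0026, 0], [0, 0, 0.5]], [[0, 0.0026, 0], [0, 0, 0.5]], [[0, 0.0026, 0], [0, 0, 0.5]], [[0, 0.0026, 0], [0, 0, 0.5]], [[-0.0001, 0.0026, 0], [0, 0, 0.5]], [[0, 0.0026, 0], [0, 0, 0.5]], [[-0.0001, 0.0026, 0], [0, 0, 0.5]], [[0, 0.0026, 0], [0, 0, 0.5]], [[-0.0001, 0.0026, 0], [0, 0, 0.5]], [[0, 0.0026, 0], [0, 0, 0.5]], [[-0.0001, 0.0026, 0], [0, 0, 0.5]], [[0, 0.0026, 0], [0, 0, 0.5]], [[-0.0001, 0.0026, 0], [0, 0, 0.5]], [[0, 0.0026, 0], [0, 0, 0.5]], [[-0.0001, 0.0026, 0], [0, 0, 0.5]], [[0, 0.0026, 0], [0, 0, 0.5]], [[0, 0, 0], [0, 0, 0]], [[0, 0, 0], [0, 0, 0]]]}}

```text
clock: 9.75
tcp_pos: [0.5843, -0.1801, 0.0412]
orientation: [-3.13, 0.266, 0.0]
contact_force: [-0.3, -0.2, 0.4]
grip_width: 0.0
```

Run:
```python
from st import *
st(-9.7,.059)
f=cam("wrist");cv2.imwrite("pics/w4.png",f["frame"][:,:,::-1])
g=cam("scene");cv2.imwrite("pics/scene4.png",cv2.resize(g["frame"][190:320,240:410,::-1],None,fx=4,fy=4))
```

```text
clk 9.75 tcp [ 0.5843 -0.1801  0.0412] xaz -9.72 tilt [-0.  0. -1.] tool shift [ 0.0002 -0.0001 -0.    ] F [-0.27 -0.23  0.4 ] q [-0.25  0.7   0.63  1.88 -0.58  0.75  0.53]
rho 0.0588 az -9.77
```

View pics/w4.png

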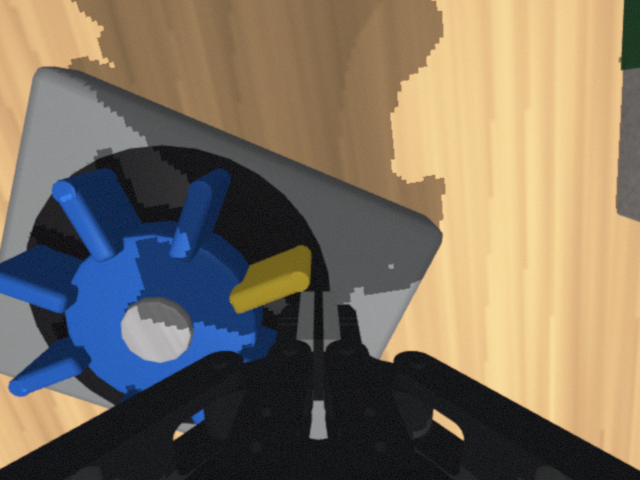

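View pics/scene4.png

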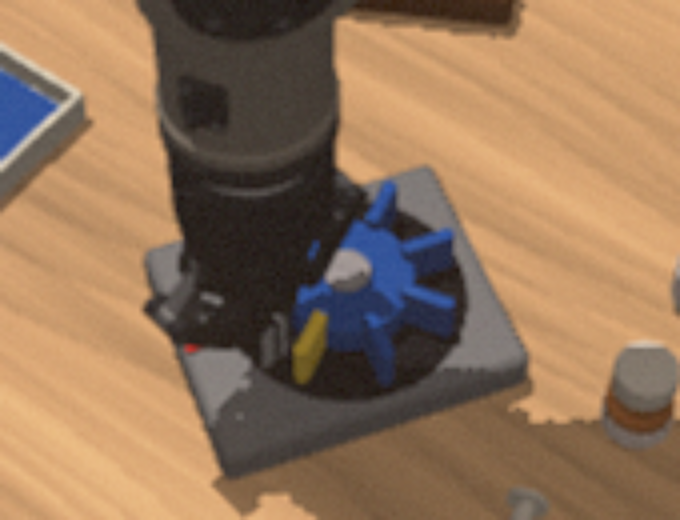

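One click is done: the wheel turned exactly 45° with the finger still centred in the gap and no residual force. The base corners sit where they did before. Second click:

Request:
{"api": "send_rows", "payload": {"series": [[[0.0001, 0.0026, 0], [0, 0, 0.5]], [[0, 0.0026, 0], [0, 0, 0.5]], [[-0.0001, 0.0026, 0], [0, 0, 0.5]], [[0, 0.0026, 0], [0, 0, 0.5]], [[-0.0001, 0.0026, 0], [0, 0, 0.5]], [[0, 0.0026, 0], [0, 0, 0.5]], [[-0.0001, 0.0026, 0], [0, 0, 0.5]], [[0, 0.0026, 0], [0, 0, 0.5]], [[-0.0001, 0.0026, 0], [0, 0, 0.5]], [[0, 0.0026, 0], [0, 0, 0.5]], [[-0.0001, 0.0026, 0], [0, 0, 0.5]], [[0, 0.0026, 0], [0, 0, 0.5]], [[-0.0001, 0.0026, 0], [0, 0, 0.5]], [[0, 0.0026, 0], [0, 0, 0.5]], [[-0.0001, 0.0025, 0], [0, 0, 0.5]], [[0, 0.0025, 0], [0, 0, 0.5]], [[-0.0001, 0.0025, 0], [0, 0, 0.5]], [[0, 0.0025, 0], [0, 0, 0.5]], [[0, 0, 0], [0, 0, 0]], [[0, 0, 0], [0, 0, 0]]]}}

```text
clock: 12.35
tcp_pos: [0.5606, -0.2186, 0.0413]
orientation: [-2.79, 1.444, -0.0]
contact_force: [0.2, 0.2, 0.5]
grip_width: -0.0
```

Run:
```python
from st import *
st(-54.7,.059)
f=cam("wrist");cv2.imwrite("pics/w5.png",f["frame"][:,:,::-1])
```

```text
clk 12.35 tcp [ 0.5606 -0.2186  0.0413] xaz -54.72 tilt [ 0.  0. -1.] tool shift [-0.0004  0.     -0.    ] F [0.2  0.21 0.48] q [-0.3   0.77  0.82  1.91 -0.77  0.81 -0.02]
rho 0.0594 az -54.69
```

View pics/w5.png

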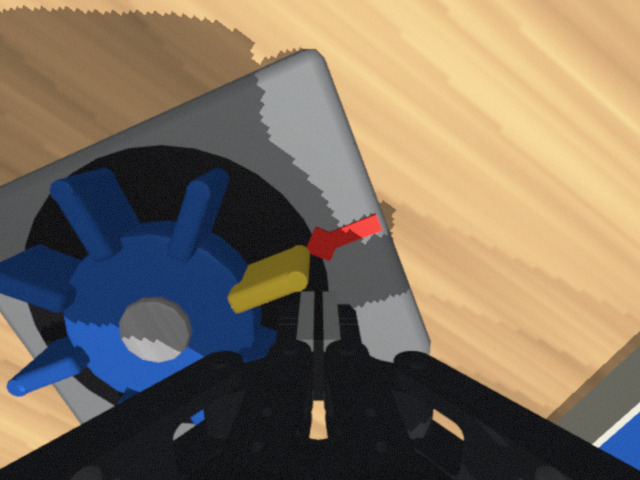

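The yellow paddle at (300,265) now lines up with the red pointer tip at (315,243), and the finger is centred in the gap with no force. I'll lift straight up, then move clear toward the robot at height.

Request:
{"api": "send_rows", "payload": {"series": [[[0, 0, -0.005], [0, 0, 0]], [[0, 0, -0.01], [0, 0, 0]], [[0, 0, -0.015], [0, 0, 0]], [[0, 0, -0.03], [0, 0, 0]], [[0, 0, -0.04], [0, 0, 0]], [[0, 0, -0.04], [0, 0, 0]], [[0, 0, -0.04], [0, 0, 0]], [[0, 0, -0.04], [0, 0, 0]], [[-0.03, -0.03, -0.02], [0, 0, 0]], [[-0.03, -0.03, 0], [0, 0, 0]], [[-0.03, -0.03, 0], [0, 0, 0]], [[-0.03, -0.03, 0], [0, 0, 0]], [[-0.03, -0.03, 0], [0, 0, 0]], [[-0.02, -0.02, 0], [0, 0, 0]], [[0, 0, 0], [0, 0, 0]], [[0, 0, 0], [0, 0, 0]]]}}

```text
clock: 14.4
tcp_pos: [0.6009, 0.017, 0.282]
orientation: [2.789, -1.446, 0.001]
contact_force: [0.1, 0.1, -0.4]
grip_width: 0.0002
```

Run:
```python
from st import *
st(-54.7,.059)
for n in("wrist","scene","top"):
    f=cam(n);cv2.imwrite(f"pics/{n}6.png",f["frame"][:,:,::-1])
    if n=="top":
        cv2.imwrite("pics/top6z.png",cv2.resize(f["frame"][160:290,80:380,::-1],None,fx=2.6,fy=2.6))
    if n!="wrist":
        b={"top":(250,175,355,280),"scene":(270,225,375,310)}[n]
        for nm,c in(("Y",YEL),("R",RED),("C",CAP)): 
            print(n,nm,[(x[0],x[1]) for x in comps(f,*c,b)[0]])
```

```text
clk 14.4 tcp [0.6009 0.017  0.282 ] xaz -54.82 tilt [ 0.001 -0.    -1.   ] tool shift [1.690e-01 1.686e-01 1.000e-04] F [ 0.06  0.12 -0.44] q [-0.92  0.52  1.14  1.73 -0.5   1.22 -0.61]
rho 0.2014 az 68.27
scene Y [(np.int32(51), array([305.2, 262.7]))]
scene R [(np.int32(40), array([293.4, 274. ]))]
scene C [(np.int32(530), array([354.8, 262.5])), (np.int32(36), array([329.2, 237.8])), (np.int32(446), array([289.3, 258.7])), (np.int32(92), array([326.2, 257.1])), (np.int32(613), array([304.5, 290.2]))]
top Y [(np.int32(57), array([311.5, 208.8]))]
top R [(np.int32(37), array([319.1, 198.8]))]
top C [(np.int32(589), array([299.6, 191.8])), (np.int32(1435), array([308.1, 235.5])), (np.int32(111), array([299.8, 227.6]))]
```

View pics/top6.png

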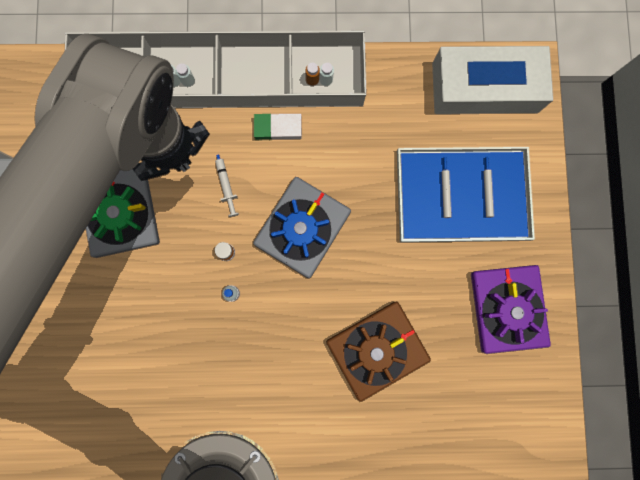

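View pics/scene6.png

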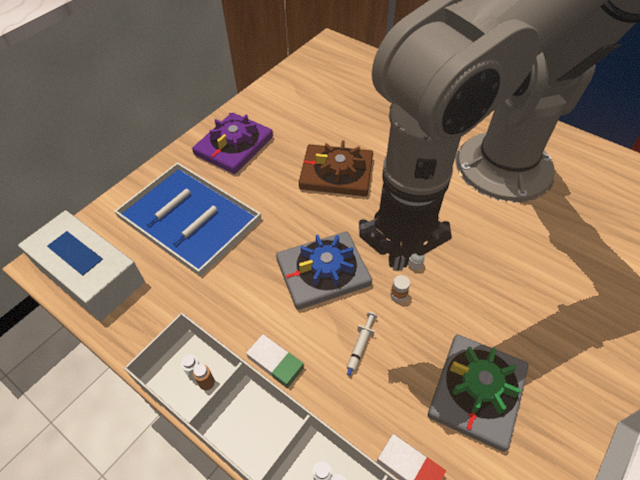

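The top view has the yellow paddle at (311.5,209), in line from the cap (299.8,227.6) to the pointer (319,199). The cap and pointer are where they started, and nothing else has moved. Handing in.

Run:
```python
from h import *
f=cam("top");A=onz(f,(299.8,227.6),.057);Y=onz(f,(311.5,208.8),.06)-A;P=onz(f,(319.1,198.8),.03)-A
print(np.degrees(np.arctan2(Y[1],Y[0])),np.degrees(np.arctan2(P[1],P[0])))
print(r.hand_in())
```

```text
-32.61296039024096 -32.387596298877824
the job is handed in; nothing more can be done
None
```

The blue tally wheel is up to date: the yellow paddle sits at the red pointer, and the job was handed in at about 14.5 s.

- **What I did:** The wheel started two clicks short. I put the closed fingertips in the gap just clockwise of the yellow paddle and swept slowly 90° clockwise around the axis, stopping to check after the first click. Then I lifted straight up and moved the hand clear, with the fingertips 0.28 m above the bench.
- **Yellow paddle:** The last top view puts it at -32.6° and the pointer at -32.4°, so they agree within measuring error.
- **Blue counter:** Its cap and pointer are within half a pixel of where they started (about 1 mm), so it did not shift. The force was about zero at each stop.
- **Everything else:** The green wheel and the other objects look unchanged in the last views. The arm hid the red carton and part of the green counter from the top camera, so I checked those in the scene view.

No check failed. The only disagreement was about 1.5 mm between the wrist camera and my measured axis position, within the calibration tolerance.

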